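# Set out the stamping place on the site office desk

## Robot

A 6-joint arm with a two-finger parallel gripper is mounted at the origin on the work surface. World frame = base frame: x ahead of the robot, y to its left, z up, the work surface at z = 0. Lengths are in m, angles in degrees, forces in N, time in s.
With the tool pointing down it reaches from about 0.325 to 0.85 m from the base axis. Payload 15.5 kg.
Tool frame: the origin (TCP) lies at the very end of the fingers, on their centre line; the grasp point (between the pads) lies arm.grip_depth behind it (arm.grip_depth is the distance from the TCP to the grasp point, in m); z points along the fingers, y is the line along which they close (so a half turn about z gives the same grasp; the last joint's range is limited). The gripper opens to 91 mm and grips with 3 to 60 N. Pads are 32 mm wide; open, the fingers measure 118 mm over their backs; the gripper's body (76 mm by 178 mm) begins 60 mm behind the grasp point.
Start: joints at [-5.472, 28.281, 77.091, -0, 74.628, -5.472], TCP at [0.625, 0, 0.214] pointing down, gripper open.
Joint ranges: [-166.48, 166.48], [-47.26, 123.95], [12.59, 153.08], [-70.14, 250.14], [6.76, 159.57], [-176.63, 176.63]. Speed limits (degrees/s): [108.29, 108.29, 147.25, 172.46, 172.46, 172.46].

## Interface

Orientations are given as a 3x3 rotation matrix whose columns are the frame's x, y, z axes.
In Python, from rig import arm gives the robot as it stands. Calls block until the motion is done:
- arm.move_to(position, orientation): joint-space move of the TCP to a pose.
- arm.move_l(position, orientation=None, feed=0.15): straight line of the TCP; orientation=None keeps the orientation; feed is the mean speed in m/s.
- arm.move_joints(angles): joint-space move.
- arm.grip(opening): finger opening in m; the grip force is fixed at half the most; returns when the fingers have stopped.
- arm.sleep(seconds).
- arm.solve_ik(position, orientation): joint angles nearest the present ones, or None.
- arm.snapshot(name): name is "scene" or "side" or "wrist"; returns the picture (420x560x3 uint8, red, green, blue); there is no depth.
- arm.get_calibration(name): a dict with "intrinsics" (3x3 intrinsics, pixels), "cam_to_world" (4x4, takes a point from camera to world coordinates). Camera axes: x right, y down, z forward; pixel columns grow to the right and rows downward; lengths in m; the calibration is good to about 2 mm. A picture is of the moment at which its call begins: read the wrist's pose just before it. get_calibration takes no time and is no camera call; for the wrist camera it gives the pose at the moment of the call.
A pose or a line that the arm cannot do raises arm.Unreachable and nothing moves.
- arm.sign_off(): hands the job in; it is judged then, once.
Readings, each from a call of its own:
- arm.current_t(): time.
- arm.current_joint_positions(): joint angles.
- arm.current_dq(): joint speeds.
- arm.current_tau(): joint torques, N m.
- arm.current_ee_pos(): TCP position.
- arm.current_tool_rot(): TCP orientation.
- arm.current_force(): force on the tool from outside, world axes, zero at the start.
- arm.current_torque(): the same for the moment, N m.
- arm.current_width(): finger opening in m.
- arm.current_grasp_force(): force on a finger pad.
Only numpy, scipy, OpenCV 4.12 (cv2) and the standard library are available. Lean on these libraries where they do the work, as an engineer would, in place of code of your own. Each camera call takes 0.05 s, during which the arm holds its last target. There are 200 camera calls.

## Task

Set out the stamping place around the stamping mat, everything squared up with the mat and left, right and behind as seen from the robot: the ink pad to the left of the mat and the note block to its right, each centred on that side with its long side along the mat's edge, and the stapler standing on its base behind the mat, lengthwise along the middle of the far edge, all three on the desk with a gap of about 2 cm to the mat. The taller stamp stands on the middle of the ink pad and the shorter stamp upright on the middle of the mat, between the ink pad and the note block. Leave the tape measure, mug and pen cup where they are.

Things in the scene. Friction and masses are not known exactly. Their poses are not given: they have to be found in the camera images.
- mat: Stamping mat, a dark green rubber sheet 110 (x, depth) x 150 (y, width) x 3 mm thick, fixed to the desk, near the middle of the work area, turned by up to 0.3 rad either way. Origin: centre of the underside, at desk height (its top is at z = 3 mm). x points to its far edge (away from the robot), y to its left edge as the robot sees it.
- ink_pad: Ink pad, loose: flat black plastic case with dark blue cloth in its top, 84 (x) x 60 (y) x 18 mm high, flat top, 0.08 to 0.17 kg. Grip across the 60 mm. Origin: centre of the underside; z up.
- note_block: Block of note paper, loose, pale cream, 75 (x) x 50 (y) x 30 mm high, 0.07 to 0.14 kg. Grip across the 50 mm. Origin: centre of the underside; z up.
- stapler: Stapler, loose, standing on its base: grey top arm, black base, 105 long (x) x 30 wide (y, at the base) x 41 mm high; the arm, from 27 to 41 mm up, is 24 mm wide, steel magazine below it 16 mm wide. 0.13 to 0.25 kg. Grip across the width. Origin: centre of the underside; z up.
- tall_stamp: The taller stamp, loose, upright, wood on black rubber: round foot 36 mm across and 16 mm high, narrow neck, then a round handle 26 mm across from 30 to 70 mm up, tapering to the top at 78 mm. 0.05 to 0.10 kg. Origin: centre of the underside; z up.
- short_stamp: The shorter stamp, loose, upright, light wood on black rubber: square foot 38 x 38 mm, 18 mm high, with a round handle 22 mm across from 18 to 50 mm up (the top). 0.04 to 0.09 kg. Origin: centre of the underside; z up.
- tape_measure: Bystander, loose: yellow and black tape measure 62 (x) x 36 (y) x 56 mm high, lying among the things to be placed; leave alone. Origin: centre of the underside; z up.
- mug: Bystander, loose: white mug, 76 mm across, 85 mm high, handle at its +y, beyond the mat to the left; leave alone. Origin: centre of the underside; z up.
- pen_cup: Bystander, loose: dark steel pen cup 72 mm across, 95 mm high, with pens to about 150 mm, beyond the mat to the right; leave alone. Origin: centre of the underside; z up.
There are look-alikes about, which are no part of the job. What is shaped like the ink_pad but orange or white is not meant.

How it is judged:
By the outcome, as a careful person would: the job done as asked, in the order asked, and still so for the second after the job is handed in, with the robot touching nothing.
It also fails if it takes over 128 s, if anything falls off the work surface, if the arm or the gripper's body presses on something with over 40 N, if the wrist force passes 120 N, or if a joint passes its speed limit or range.

## Working session

There is one attempt and no reset: what is moved stays moved. The work goes in short steps, each a Python script; the robot and the scene stay as the last script left them, time stands still between calls to the robot, and variables do not carry over. Pictures are saved under pics/ and viewed, at most 14 in all, crops included, and the job is handed in when it is done.

```bash
ls; mkdir -p pics; python3 - <<'E'
from rig import arm
import cv2,numpy as np
for n in ["scene","side","wrist"]:
    c=arm.get_calibration(n); im=arm.snapshot(n)
    cv2.imwrite(f"pics/{n}0.png",im[:,:,::-1]); np.savez(f"pics/{n}0.npz",K=c["intrinsics"],T=c["cam_to_world"])
    print(n,np.round(c["intrinsics"],1).tolist(),np.round(c["cam_to_world"],3).tolist())
print(arm.grip_depth,arm.current_t(),arm.current_width())
E
```

```text
pics
scene [[406.2, 0.0, 280.1], [0.0, 406.2, 218.1], [0.0, 0.0, 1.0]] [[0.649, 0.559, -0.516, 1.136], [0.761, -0.474, 0.444, -0.58], [0.003, -0.681, -0.733, 0.859], [0.0, 0.0, 0.0, 1.0]]
side [[462.4, 0.0, 277.4], [0.0, 462.4, 215.0], [0.0, 0.0, 1.0]] [[0.777, -0.333, 0.534, -0.091], [-0.629, -0.408, 0.661, -0.905], [-0.002, -0.85, -0.527, 0.699], [0.0, 0.0, 0.0, 1.0]]
wrist [[352.4, 0.0, 280.7], [0.0, 352.4, 209.3], [0.0, 0.0, 1.0]] [[1.0, -0.0, -0.001, 0.624], [-0.0, -0.966, -0.259, 0.073], [-0.001, 0.259, -0.966, 0.384], [0.0, 0.0, 0.0, 1.0]]
0.0188 0.15 0.09073771472873049
```

View pics/scene0.png

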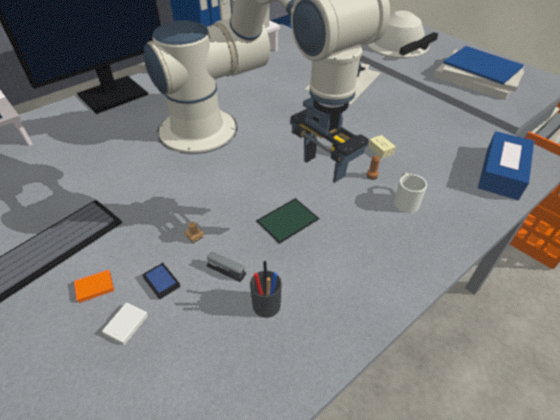

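View pics/side0.png

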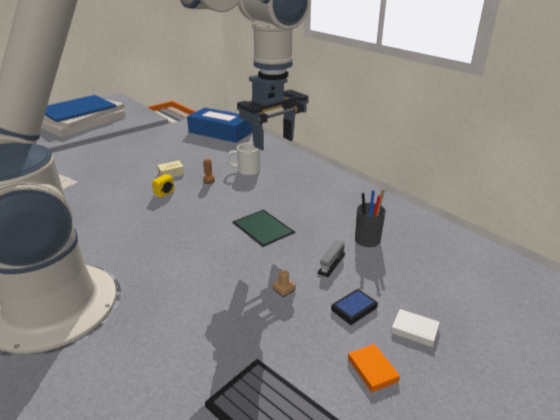

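View pics/wrist0.png

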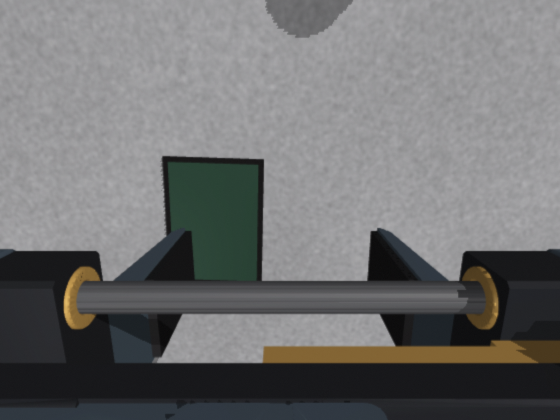

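The scene view shows the dark green mat at (288,220), with the note block (382,147), tape measure and tall stamp (374,168) on the robot's left. On its right are the short stamp (195,232), stapler (226,267) and blue ink pad (160,280), next to an orange decoy (93,286) and a white one (126,323). In the side view the yellow tape measure is at (163,186). The wrist view shows part of the mat.

```bash
cat > h.py <<'E'
import numpy as np, cv2
def load(n):
    d=np.load(f"pics/{n}.npz"); return d["K"],d["T"]
def ray(uv,K,T):
    d=T[:3,:3]@np.linalg.solve(K,np.array([uv[0],uv[1],1.])); return T[:3,3],d/np.linalg.norm(d)
def plane(uv,z,K,T):
    o,d=ray(uv,K,T); return o+d*(z-o[2])/d[2]
def tri(rays):
    A=sum(np.eye(3)-np.outer(d,d) for o,d in rays); b=sum((np.eye(3)-np.outer(d,d))@o for o,d in rays)
    return np.linalg.solve(A,b)
def R(yaw): # tool down, tool y (closing) at world angle yaw+90deg; yaw in rad
    c,s=np.cos(yaw),np.sin(yaw)
    return np.array([[c,s,0],[s,-c,0],[0,0,-1.]])
def shoot(arm,cam,name):
    c=arm.get_calibration(cam); im=arm.snapshot(cam)
    cv2.imwrite(f"pics/{name}.png",im[:,:,::-1]); np.savez(f"pics/{name}.npz",K=c["intrinsics"],T=c["cam_to_world"])
E
python3 - <<'E'
from h import *
from rig import arm
S=load("scene0");D=load("side0")
pts=dict(mat=((288,220),(264,227)),note=((381,146),(171,169)),tape=((375,160),(163,185)),tall=((375,158),(208,162)),short=((194,225),(284,272)),
 stap=((227,262),(333,253)),ink=((161,279),(355,305)),orange=((94,284),(374,366)),white=((126,322),(416,326)),mug=((410,190),(248,157)),cup=((266,292),(370,225)))
for k,(a,b) in pts.items(): print(k,np.round(tri([ray(a,*S),ray(b,*D)]),3),np.round(plane(a,.01,*S),3))
print(np.round(arm.current_tool_rot(),3))
for yaw in (0,90,-90,180):
  for p in [(.45,.15,.3),(.45,-.3,.3),(.5,0,.3)]:
    q=arm.solve_ik(p,R(np.radians(yaw))); print(yaw,p,None if q is None else np.round(q))
E
```

```text
mat [ 0.552 -0.049 -0.001] [ 0.558 -0.054  0.01 ]
note [0.51  0.407 0.016] [0.505 0.415 0.01 ]
tape [ 0.488  0.426 -0.055] [0.542 0.341 0.01 ]
tall [0.58  0.279 0.07 ] [0.535 0.349 0.01 ]
short [ 0.432 -0.28   0.045] [ 0.402 -0.267  0.01 ]
stap [ 0.582 -0.282  0.031] [ 0.567 -0.272  0.01 ]
ink [ 0.505 -0.43   0.011] [ 0.503 -0.428  0.01 ]
orange [ 0.412 -0.564  0.012] [ 0.409 -0.562  0.01 ]
white [ 0.557 -0.55   0.01 ] [ 0.557 -0.548  0.01 ]
mug [0.727 0.267 0.049] [0.705 0.312 0.01 ]
cup [ 0.725 -0.271  0.049] [ 0.703 -0.252  0.01 ]
[[-0.     1.    -0.001]
 [ 1.     0.     0.   ]
 [ 0.    -0.001 -1.   ]]
0 (0.45, 0.15, 0.3) [ 11.  11.  90.  -0.  79. 101.]
0 (0.45, -0.3, 0.3) [-40.  17.  82.  -0.  81.  50.]
0 (0.5, 0, 0.3) [-7. 13. 87. -0. 80. 83.]
90 (0.45, 0.15, 0.3) [11. 11. 90. -0. 79. 11.]
90 (0.45, -0.3, 0.3) [-40.  17.  82.  -0.  81. -40.]
90 (0.5, 0, 0.3) [-7. 13. 87. -0. 80. -7.]
-90 (0.45, 0.15, 0.3) [  11.   11.   90.   -0.   79. -169.]
-90 (0.45, -0.3, 0.3) [-40.  17.  82.  -0.  81. 140.]
-90 (0.5, 0, 0.3) [ -7.  13.  87.  -0.  80. 173.]
180 (0.45, 0.15, 0.3) [ 11.  11.  90.  -0.  79. -79.]
180 (0.45, -0.3, 0.3) [ -40.   17.   82.   -0.   81. -130.]
180 (0.5, 0, 0.3) [ -7.  13.  87.  -0.  80. -97.]
```

```bash
python3 - <<'E'
from h import *
from rig import arm
for n,p in dict(vC=(.44,.14,.28),vD=(.44,.31,.28),vB=(.44,-.16,.28),vA=(.44,-.32,.28)).items():
    arm.move_to(p,R(0)); arm.sleep(.15); shoot(arm,"wrist",n)
print(arm.current_t())
m=np.vstack([np.hstack([cv2.imread(f"pics/{a}.png") for a in r]) for r in (("vD","vC"),("vB","vA"))])
cv2.imwrite("pics/m1.png",cv2.resize(m,(800,600),interpolation=cv2.INTER_AREA))
E
```

```text
5.75
```

View pics/m1.png

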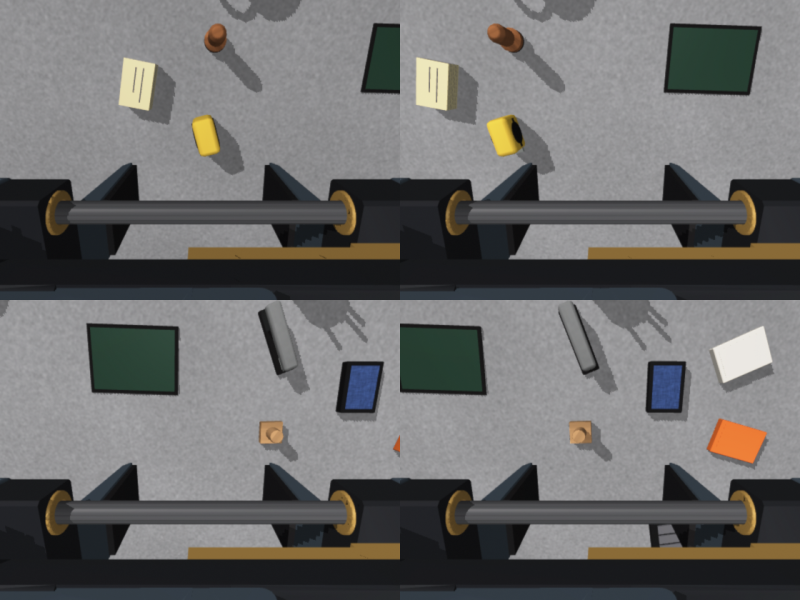

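All four tiles are usable. vD and vC show the note block, tape measure and tall stamp. vB and vA show the whole mat, the short stamp, the stapler (its far end close to the top edge) and the blue pad, with the orange and white decoys beside it.

```bash
cat >> h.py <<'E'
def hsv(n):
    im=cv2.imread(f"pics/{n}.png") if isinstance(n,str) else n
    return cv2.cvtColor(im,cv2.COLOR_BGR2HSV).astype(int)
def mask(n,cond,box,rowmax=245):
    """cond(h,s,v)->bool; box=(u0,v0,u1,v1); biggest blob contour"""
    H=hsv(n); m=cond(H[...,0],H[...,1],H[...,2]).astype(np.uint8); z=np.zeros_like(m); u0,v0,u1,v1=box; z[v0:v1,u0:u1]=m[v0:v1,u0:u1]; z[rowmax:]=0
    z=cv2.morphologyEx(z,cv2.MORPH_OPEN,np.ones((3,3),np.uint8)); z=cv2.morphologyEx(z,cv2.MORPH_CLOSE,np.ones((5,5),np.uint8))
    cs,_=cv2.findContours(z,cv2.RETR_EXTERNAL,cv2.CHAIN_APPROX_NONE)
    return max(cs,key=cv2.contourArea)[:,0,:].astype(float)
def rect(c,z,K,T):
    """project contour on plane z; min-area rect: centre, long, short, angle of long axis (deg)"""
    P=np.array([plane(u,z,K,T)[:2] for u in c]); (cx,cy),(w,h),a=cv2.minAreaRect((P*1000).astype(np.float32))
    if w<h: w,h,a=h,w,a+90
    a=(a+90)%180-90
    return np.round([cx/1000,cy/1000,w,h,a],4)
def bearing(c,K,T):
    f=T[:2,3]; P=np.array([plane(u,0,K,T)[:2] for u in c])-f
    m=P.mean(0); b0=np.arctan2(m[1],m[0]); b=np.arctan2(P[:,1],P[:,0])-b0; b=(b+np.pi)%(2*np.pi)-np.pi
    return f,b0+(b.min()+b.max())/2,(b.max()-b.min())/2
def meet(A,B):
    (f,a,_),(g,b,_)=A,B
    M=np.array([[np.cos(a),-np.cos(b)],[np.sin(a),-np.sin(b)]]); t=np.linalg.solve(M,g-f); return f+t[0]*np.array([np.cos(a),np.sin(a)]),t
dark=lambda h,s,v:v<85
blue=lambda h,s,v:(h>100)&(h<130)&(s>90)&(v>60)
cream=lambda h,s,v:(h>20)&(h<35)&(s>25)&(v>200)
wood=lambda h,s,v:(h<20)&(s>80)
E
python3 - <<'E'
from h import *
def two(name,cond,z,views):
    cs={n:mask(n,cond,b) for n,b in views.items()}
    for n,c in cs.items(): print(name,n,rect(c,z,*load(n)),"px",c.min(0),c.max(0))
    ns=list(cs)
    # height from two views: centre of the fitted rectangle
    cen=[cv2.minAreaRect(cs[n].astype(np.float32))[0] for n in ns]
    print("   tri",np.round(tri([ray(u,*load(n)) for u,n in zip(cen,ns)]),4))
two("mat",dark,.003,{"vB":(100,15,270,150),"vC":(360,15,520,150)})
two("ink",blue,.018,{"vA":(320,60,430,170),"vB":(460,60,559,170)})
two("note",cream,.03,{"vD":(150,60,250,170),"vC":(10,60,90,170)})
bw=lambda c:bearing(c,*load(n))
r=[]
for n,b in {"vD":(270,20,330,85),"vC":(110,20,190,85)}.items():
    c=mask(n,wood,b); print(n,c.min(0),c.max(0)); r.append(bearing(c,*load(n)))
p,t=meet(*r); print("tall",p,t,[np.sin(x[2])*tt for x,tt in zip(r,t)])
for n in ("vA","vB"): print("cam",load(n)[1][:3,3])
# closeups
cr=[cv2.resize(cv2.imread("pics/vA.png")[0:230,210:440],(400,400),interpolation=cv2.INTER_CUBIC),cv2.resize(cv2.imread("pics/vD.png")[0:230,130:360],(400,400),interpolation=cv2.INTER_CUBIC)]
cv2.imwrite("pics/c1.png",np.hstack(cr))
E
```

```text
mat vB [ 5.478000e-01 -4.620000e-02  1.500064e+02  1.100028e+02  8.817100e+01] px [121.  33.] [249. 133.]
mat vC [ 5.477000e-01 -4.550000e-02  1.504921e+02  1.100649e+02  8.818730e+01] px [369.  33.] [505. 132.]
   tri [ 0.5491 -0.0453  0.0083]
ink vA [ 0.504  -0.4282 70.8198 46.902  -0.1867] px [352.  91.] [394. 152.]
ink vB [ 0.5037 -0.4284 69.6844 47.064  -0.1708] px [483.  92.] [531. 152.]
   tri [ 0.5046 -0.4284  0.0188]
note vD [  0.5087   0.4136  74.8599  49.871  -10.9845] px [166.  81.] [216. 153.]
note vC [  0.5087   0.4138  74.9081  49.9759 -11.0953] px [22. 81.] [ 67. 153.]
   tri [0.51   0.4138 0.03  ]
vD [286.  33.] [316.  72.]
vC [122.  33.] [172.  72.]
tall [0.57855206 0.28574522] [0.07038    0.15980321] [np.float64(0.017693160536123197), np.float64(0.017330084100328148)]
cam [ 0.51224597 -0.31851306  0.45112364]
cam [ 0.51234653 -0.15883967  0.45098897]
```

View pics/c1.png

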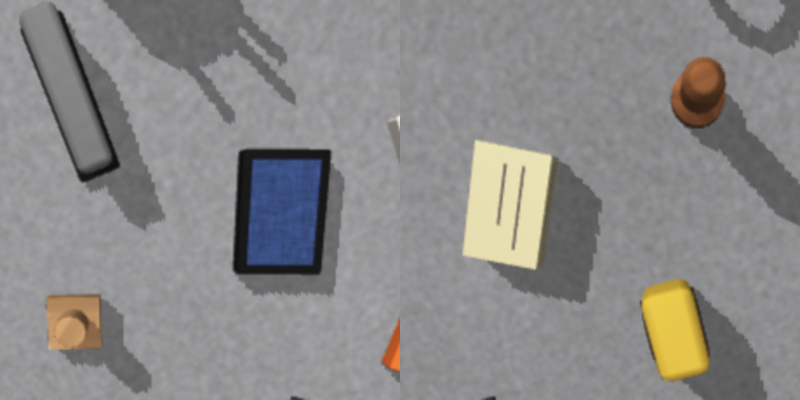

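Heights and sizes agree with the text: note block top 30.0 mm, pad cloth 71x47 mm at 18.8 mm, mat 150x110 mm with yaw −1.8°. The crop shows the stapler's top arm from (40,5) to (97,175), the short stamp at (73,322), and the tall stamp well clear of the tape measure. I'll move the ink pad and the note block first.

```bash
cat >> h.py <<'E'
MAT=np.array([.5478,-.0459]); TH=np.radians(-1.82)
def onmat(x,y):
    c,s=np.cos(TH),np.sin(TH); return MAT+np.array([c*x-s*y,s*x+c*y])
def pickplace(arm,src,ys,dst,yd,z,dz,close,rel,hi=.2,open_=.09):
    """src,dst xy; ys,yd tool yaw (rad); z TCP height at pick; dz support height difference; rel: opening at release"""
    arm.grip(open_)
    arm.move_to([*src,hi],R(ys)); arm.move_l([*src,z+.05],feed=.25); arm.move_l([*src,z],feed=.08)
    arm.grip(close); arm.sleep(.1); print("grip",round(arm.current_width(),4),round(arm.current_grasp_force(),1),"t",round(arm.current_t(),1))
    arm.move_l([*src,z+.03],feed=.1); arm.move_l([*src,hi],feed=.25)
    arm.move_to([*dst,hi],R(yd)); arm.sleep(.1); print("held",round(arm.current_width(),4))
    arm.move_l([*dst,z+dz+.03],feed=.2); arm.move_l([*dst,z+dz+.0005],feed=.06); arm.sleep(.1)
    print("F",np.round(arm.current_force(),1)); arm.grip(rel); arm.sleep(.1)
    arm.move_l([*dst,z+dz+.04],feed=.1); arm.move_l([*dst,hi],feed=.25); print("t",round(arm.current_t(),1))
E
python3 - <<'E'
from h import *
from rig import arm
pickplace(arm,(.5039,-.4283),np.radians(-.2),onmat(0,.125),TH,.005,0,.05,.07)
pickplace(arm,(.5087,.4137),np.radians(-11),onmat(0,-.120),TH,.008,0,.04,.062)
arm.move_to([.44,-.13,.28],R(0)); arm.sleep(.15); shoot(arm,"wrist","w1")
arm.move_to([.48,-.25,.28],R(0)); arm.sleep(.15); shoot(arm,"wrist","w2"); print(arm.current_t())
m=np.hstack([cv2.imread(f"pics/{a}.png")[:260] for a in ("w1","w2")]); cv2.imwrite("pics/m2.png",cv2.resize(m,(800,186),interpolation=cv2.INTER_AREA))
E
```

```text
grip 0.0598 30.0 t 8.8
held 0.0598
F [ 0.3 -0.7 -0.1]
t 15.5
grip 0.0499 30.0 t 19.6
held 0.0496
F [-0.4 -0.  -1. ]
t 26.5
28.1
```

View pics/m2.png

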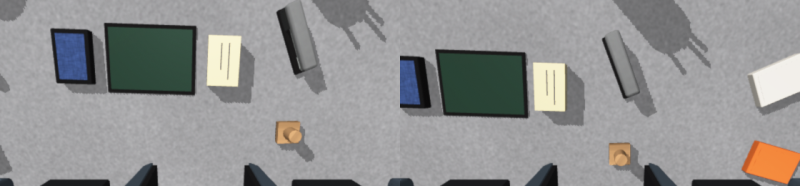

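The ink pad is left of the mat and the note block right of it, both looking squared up. In the w2 tile the stapler runs from about (610,32) to (632,97) and the short stamp is at (619,153). Next I'll measure these.

```bash
python3 - <<'E'
from h import *
for n,b in {"w1":(60,20,140,140),}.items(): print("ink",rect(mask(n,blue,b),.018,*load(n)), "want",onmat(0,.125))
for n,b in {"w1":(280,30,350,140),"w2":(180,70,240,170)}.items(): print("note",rect(mask(n,cream,b),.03,*load(n)),"want",onmat(0,-.12))
im=cv2.imread("pics/w2.png"); H=hsv(im)
for r in (60,80,100,120): print(r,[tuple(H[r,u]) for u in range(284,346,4)])
cv2.imwrite("pics/c2.png",cv2.resize(im[35:245,270:370],(380,600)*1 if 0 else (286,600),interpolation=cv2.INTER_CUBIC))
E
```

```text
ink [ 0.5519  0.0795 71.1344 47.3075 -1.8052] want [0.55176996 0.07903694]
note [ 0.5442 -0.1655 75.4966 50.6313 -2.0843] want [ 0.54398884 -0.16583946]
note [ 0.5442 -0.1651 75.7492 50.0897 -1.8943] want [ 0.54398884 -0.16583946]
60 [(np.int64(135), np.int64(5), np.int64(96)), (np.int64(0), np.int64(0), np.int64(41)), (np.int64(90), np.int64(2), np.int64(131)), (np.int64(120), np.int64(2), np.int64(147)), (np.int64(60), np.int64(2), np.int64(148)), (np.int64(90), np.int64(2), np.int64(147)), (np.int64(0), np.int64(0), np.int64(144)), (np.int64(90), np.int64(3), np.int64(97)), (np.int64(135), np.int64(3), np.int64(174)), (np.int64(135), np.int64(3), np.int64(169)), (np.int64(135), np.int64(3), np.int64(166)), (np.int64(120), np.int64(5), np.int64(169)), (np.int64(135), np.int64(3), np.int64(163)), (np.int64(135), np.int64(3), np.int64(166)), (np.int64(120), np.int64(4), np.int64(173)), (np.int64(135), np.int64(3), np.int64(168))]
80 [(np.int64(120), np.int64(3), np.int64(165)), (np.int64(120), np.int64(3), np.int64(170)), (np.int64(165), np.int64(9), np.int64(57)), (np.int64(0), np.i
[... 1288 characters left out ...]
35), np.int64(3), np.int64(166)), (np.int64(130), np.int64(5), np.int64(169)), (np.int64(120), np.int64(3), np.int64(162)), (np.int64(135), np.int64(3), np.int64(166)), (np.int64(120), np.int64(1), np.int64(173)), (np.int64(120), np.int64(3), np.int64(163)), (np.int64(0), np.int64(10), np.int64(26)), (np.int64(0), np.int64(0), np.int64(108)), (np.int64(90), np.int64(2), np.int64(136)), (np.int64(90), np.int64(2), np.int64(137)), (np.int64(105), np.int64(4), np.int64(136)), (np.int64(90), np.int64(2), np.int64(133)), (np.int64(120), np.int64(3), np.int64(98)), (np.int64(120), np.int64(4), np.int64(118)), (np.int64(120), np.int64(4), np.int64(116)), (np.int64(120), np.int64(2), np.int64(116))]
```

View pics/c2.png

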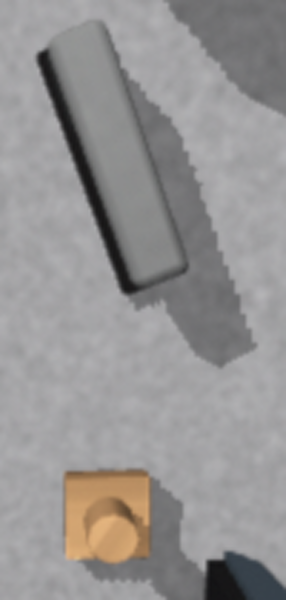

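```bash
cat > st.py <<'E'
from h import *
def arm_mask(n,box):
    im=cv2.bilateralFilter(cv2.imread(f"pics/{n}.png"),7,30,5)
    return mask(im,lambda h,s,v:(v>124)&(v<153)&(s<12),box)
cs={n:arm_mask(n,b) for n,b in {"w2":(280,25,345,145),"vA":(215,0,290,110),"w1":(385,0,460,110)}.items()}
for n,c in cs.items(): print(n,rect(c,.041,*load(n)),c.min(0),c.max(0))
r=[cv2.minAreaRect(cs[n].astype(np.float32))[0] for n in ("w2","vA")]
print(np.round(tri([ray(u,*load(n)) for u,n in zip(r,("w2","vA"))]),4))
for n,b in {"w2":(280,25,345,145),"vA":(215,0,290,110)}.items():
    c=mask(n,lambda h,s,v:(v<75),b); print("dark",n,rect(c,.005,*load(n)))
E
python3 st.py
```

```text
w2 [ 0.5803 -0.282  95.6631 21.1067 21.5981] [287.  42.] [331. 131.]
vA [ 0.578  -0.2709 96.5059 40.8671 19.2775] [218.   0.] [268.  92.]
w1 [ 0.581  -0.2814 97.4974 21.6306 21.687 ] [401.   0.] [441.  94.]
[ 0.5762 -0.2761  0.0789]
dark w2 [  0.5734  -0.272  104.4471   6.1609  22.5299]
dark vA [  0.5786  -0.2964 103.8819  28.7024   6.2597]
```

```bash
python3 - <<'E'
from h import *
from rig import arm
pickplace(arm,(.5773,-.2828),np.radians(201.65),onmat(.09,0),TH+np.pi/2,.005,0,.02,.042)
arm.move_to([.52,.03,.28],R(0)); arm.sleep(.15); shoot(arm,"wrist","x1")
arm.move_to([.52,.20,.28],R(0)); arm.sleep(.15); shoot(arm,"wrist","x2"); print(arm.current_t())
m=np.hstack([cv2.imread(f"pics/{a}.png")[:260] for a in ("x1","x2")]); cv2.imwrite("pics/m3.png",cv2.resize(m,(800,186),interpolation=cv2.INTER_AREA))
E
```

```text
grip 0.029 30.0 t 34.3
held 0.0293
F [ 0.1 -0.1 -2.1]
t 41.3
43.9583
```

View pics/m3.png

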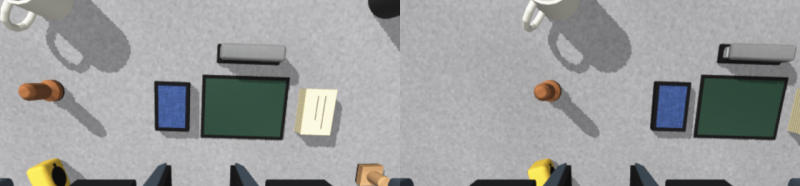

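The stapler stands behind the mat, parallel to its far edge. The tall stamp is untouched at about (545,90) in the x2 tile, with the tape measure at the bottom edge. Next I'll check the stapler and refine the stamp position.

```bash
python3 - <<'E'
from h import *
for n,b in {"x1":(295,50,410,95),"x2":(435,50,559,95)}.items():
    c=mask(n,lambda h,s,v:(v<75),b); K,T=load(n)
    for z in (.003,.010):
        P=np.array([plane(u,z,K,T)[:2] for u in c])-MAT; cs,sn=np.cos(TH),np.sin(TH); Q=np.c_[cs*P[:,0]+sn*P[:,1],-sn*P[:,0]+cs*P[:,1]]
        print("dark base mat frame",n,z,np.round(Q.min(0),4),np.round(Q.max(0),4),rect(c,z,K,T))
    im=cv2.bilateralFilter(cv2.imread(f"pics/{n}.png"),7,30,5)
    c=mask(im,lambda h,s,v:(v>124)&(v<153)&(s<12),b); q=rect(c,.041,K,T); print("arm",n,q,"matframe",np.round(np.array([[cs,sn],[-sn,cs]])@(q[:2]-MAT),4))
V={"vD":(270,20,330,85),"vC":(110,20,190,85),"x1":(15,100,100,150),"x2":(180,100,235,150)}
B={n:bearing(mask(n,wood,b),*load(n)) for n,b in V.items()}
for a,b in (("vD","vC"),("x1","x2"),("x1","vD"),("vC","x2"),("vC","x1"),("vD","x2")):
    p,t=meet(B[a],B[b]); print("tall",a,b,np.round(p,4),np.round([np.sin(B[k][2])*tt for k,tt in zip((a,b),t)],4))
# top height: far tip of silhouette (top edge away from camera foot) in x1 and vC at the found axis
ax=np.array([.5786,.2857])
for n in ("vC","x1"):
    K,T=load(n); c=mask(n,wood,V[n]); f=T[:2,3]; d=np.linalg.norm(ax-f)
    far=max(np.linalg.norm(plane(u,0,K,T)[:2]-f) for u in c); print("top z ~",n,round(T[2,3]*(1-(d+.009)/far),4))
E
```

```text
dark base mat frame x1 0.003 [ 0.074  -0.0533] [0.1033 0.0512] [ 6.258000e-01 -4.720000e-02  1.073701e+02  2.797510e+01  7.483470e+01]
dark base mat frame x1 0.01 [ 0.0735 -0.0512] [0.1023 0.0516] [ 6.253000e-01 -4.600000e-02  1.056911e+02  2.753760e+01  7.483470e+01]
arm x1 [ 6.17100e-01 -1.82000e-02  3.88253e+01  5.24710e+00  8.99972e+01] matframe [0.0684 0.0299]
dark base mat frame x2 0.003 [ 0.0739 -0.0575] [0.1036 0.0513] [ 6.363000e-01 -5.180000e-02  1.089363e+02  2.963890e+01  8.797590e+01]
dark base mat frame x2 0.01 [ 0.0733 -0.0528] [0.1026 0.0544] [ 6.356000e-01 -4.790000e-02  1.072343e+02  2.917580e+01  8.797590e+01]
arm x2 [ 6.380000e-01 -4.890000e-02  1.000769e+02  1.986290e+01  8.770180e+01] matframe [ 0.0902 -0.0001]
tall vD vC [0.5786 0.2857] [0.0177 0.0173]
tall x1 x2 [0.5784 0.2862] [0.0171 0.0176]
tall x1 vD [0.5785 0.2858] [0.0171 0.0177]
tall vC x2 [0.5785 0.2857] [0.0173 0.0175]
tall vC x1 [0.5785 0.2856] [0.0173 0.0171]
tall vD x2 [0.5785 0.2858] [0.0177 0.0175]
top z ~ vC 0.0776
top z ~ x1 0.076
```

The stapler is within about 1 mm of its place, and the tall stamp is consistent at (0.5785, 0.2858) with its top at 77 mm. Next I'll place the tall stamp, then photograph the short one from two overhead places.

```bash
python3 - <<'E'
from h import *
from rig import arm
pickplace(arm,(.5785,.2858),TH,(.5518,.0793),TH,.036,.018,.015,.05,hi=.22)
arm.move_to([.36,-.28,.20],R(0)); arm.sleep(.15); shoot(arm,"wrist","s1")
arm.move_to([.36,-.20,.20],R(0)); arm.sleep(.15); shoot(arm,"wrist","s2"); print(arm.current_t())
m=np.hstack([cv2.imread(f"pics/{a}.png")[:260] for a in ("s1","s2")]); cv2.imwrite("pics/m4.png",cv2.resize(m,(800,186),interpolation=cv2.INTER_AREA))
for n in ("s1","s2"):
    c=mask(n,wood,(150,0,420,240)); print(c.min(0),c.max(0),rect(c,.018,*load(n)),load(n)[1][:3,3])
E
```

```text
grip 0.0258 30.0 t 47.9
held 0.0257
F [-0.1 -0.6 -1. ]
t 53.5
55.8417
[265. 101.] [304. 140.] [  0.4272  -0.2828  37.8272  36.7469 -89.9552] [ 0.43262016 -0.27897891  0.37098296]
[344. 101.] [385. 140.] [ 0.4271 -0.282  39.875  36.7699 89.9637] [ 0.43239919 -0.20015779  0.37114733]
```

View pics/m4.png

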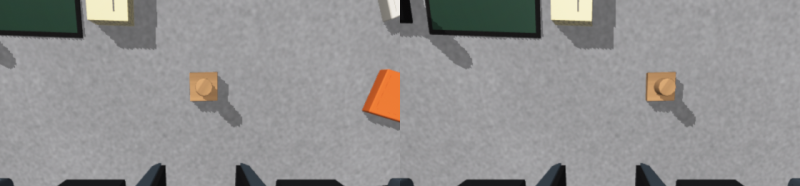

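From overhead the short stamp's foot is a 38 mm square at (0.4272, −0.2828), aligned with the world axes. Its handle leans off-centre only in the s2 view, as expected. Next I'll place it on the mat and check everything.

```bash
python3 - <<'E'
from h import *
from rig import arm
pickplace(arm,(.4272,-.2828),np.pi/2,onmat(0,0),TH+np.pi/2,.0225,.003,.012,.045,hi=.22)
arm.move_to([.46,-.045,.24],R(0)); arm.sleep(.15); shoot(arm,"wrist","f1")
arm.move_to([.46,.08,.26],R(0)); arm.sleep(.3); shoot(arm,"wrist","f2"); shoot(arm,"side","f3"); print(arm.current_t())
cs,sn=np.cos(TH),np.sin(TH)
def mf(q): return np.round(np.array([[cs,sn],[-sn,cs]])@(q[:2]-MAT),4)
c=mask("f1",dark,(150,40,420,200)); q=rect(c,.003,*load("f1")); print("mat",q)
c=mask("f1",wood,(230,60,330,180)); q=rect(c,.021,*load("f1")); print("short",q,mf(q),c.min(0),c.max(0))
m=np.vstack([np.hstack([cv2.imread(f"pics/{a}.png")[:300] for a in ("f1","f2")]),np.hstack([cv2.imread("pics/f3.png"),cv2.resize(cv2.imread("pics/f3.png")[120:330,160:440],(560,420))])]); cv2.imwrite("pics/m5.png",cv2.resize(m,(800,514),interpolation=cv2.INTER_AREA))
E
```

```text
grip 0.021 30.0 t 60.8
held 0.0212
F [ 0.5  0.5 -0.4]
t 66.8
69.4167
mat [ 5.480000e-01 -4.600000e-02  1.496169e+02  1.101185e+02  8.813300e+01]
short [ 5.46600e-01 -4.64000e-02  3.74195e+01  3.72682e+01  1.52000e-02] [-0.0012 -0.0005] [265.  82.] [300. 119.]
```

View pics/m5.png

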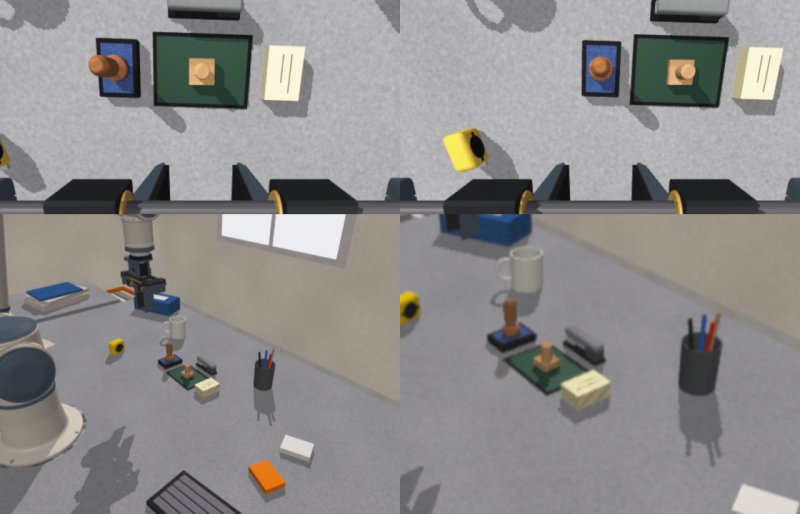

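The final view shows everything in place: ink pad on the left with the tall stamp on it, short stamp mid-mat, note block on the right, stapler behind. The bystanders have not moved. I'll run one numeric check on the tall stamp and hand in.

```bash
python3 - <<'E'
from h import *
from rig import arm
w=lambda h,s,v:(h<20)&(s>80)
B=[bearing(mask(n,w,b),*load(n)) for n,b in {"f1":(110,50,190,130),"f2":(255,60,320,125)}.items()]
p,t=meet(*B); print("tall",np.round(p,4),[np.sin(x[2])*tt for x,tt in zip(B,t)])
ok=np.linalg.norm(p-np.array([.5518,.0793]))<.004; print(ok)
if ok: print(arm.sign_off())
E
```

```text
tall [0.5521 0.0797] [np.float64(0.01717975425744893), np.float64(0.017819727594143624)]
True
the job is handed in; nothing more can be done
None
```

The job is handed in at about 69 s: the ink pad, note block, stapler and both stamps each measured within about 1.5 mm of their places in the camera checks, and the tape measure, mug and pen cup were left where they were.

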